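Cover the sample pot and slide it under the extraction canopy

TASK

Put the blue lid on the white sample pot so that it sits seated and level and let go of it; then use the orange grip to slide the carriage with the covered pot under the clear canopy until the black line on the carriage lines up with the red mark, the lid still seated. Do not bump the canopy and leave the other things standing where they are.

Things in the scene. Friction and masses are not known exactly. Their poses are not given: they have to be found in the camera images.
- station: fixed grey base plate, 235 (x) x 470 (y) x 10 mm, with two steel rails along y. Origin on the counter below the line on which the orange grip travels; +x points away from the robot; the carriage slides along -y from the open loading end to under the canopy. Plate spans x -45..190, y -245..225 mm. Position and yaw differ each time.
- carriage (a joint): travel of the aluminium carriage (m): 0 = loading end (grip at station y = +0.160), growing towards station -y up to 0.340 (grip at station y = 0.160 - travel). It carries the pot and grip, slides with about 3 N of friction and stays where it is left. Starts near the loading end, clear of the canopy.
- grip_tab (a point): point on the axis of the carriage's orange upright grip tab, 85 mm above the counter. Tab 30 (station x) x 24 (station y) mm, z = 30 to 115 mm; free on both y sides; the pot wall begins 45 mm beyond its axis (+x). At the mark the canopy's front edge is above it: there the tool must be tilted about 30 to 45 degrees, reaching in from the robot's side.
- pointer (a point): black line (thin pointer) at the carriage's front edge (20 mm in front of the grip tab's axis, 30 mm above the counter; a second one is at its far edge); it is the carriage's middle, at the station y of the grip tab and pot
- pot_rim (a point): centre of the mouth of the white pot, at its rim, 105 mm above the counter. Pot outer radius 50, inner radius 46 mm, 75 mm tall; fixed on the carriage 95 mm beyond the grip tab (station +x).
- mark: red mark on the front and back borders of the station's plate, a 6 mm wide stripe along station x; origin on its middle line at the front border; its axes are parallel to the station's. Its place along the track (station y -0.075 to -0.15) differs each time. Target: pointer at y = 0 in this frame.
- canopy: fixed clear canopy with a steel front rail, over the -y end of the track; underside 215, top 231 mm above the counter. Origin on the counter on the grip's line, mid-width; covers x -10..180, y -125..125 mm in its own frame (parallel to the station's); 14 mm posts at x 175, y -118 and 118; steel stub on top at x 145, y -70, 68 mm wide, up to 278 mm. Must not be bumped.
- lid: loose blue round lid, 112 mm across, about 160 g. Origin at the centre of its underside, a boss (radius 41, 8 mm deep, chamfered) that enters the pot's mouth; the disc, z 8..14 mm, rests on the rim; white bar handle 62 mm along lid x, 14 mm thick in y, z 14..44 mm. Lies flat on its boss, left or right, at any yaw. Seated: origin 8 mm below the rim centre.
- small_lid: bystander: grey lid of another pot, 76 mm across with a black knob, 26 mm high, on the side where the blue lid is not; origin under its centre
- amber_bottle: bystander: amber bottle with black cap, 64 mm across, 150 mm tall; origin under its centre
- white_bottle: bystander: white plastic bottle with blue cap, 62 mm across, 150 mm tall; origin under its centre
- jar: bystander: glass jar with green cap, 68 mm across, 100 mm tall; origin under its centre
- beaker: bystander: green glass beaker, 68 mm across, 90 mm tall; origin under its centre
- dish: bystander: shallow blue dish, 90 mm across, 18 mm high, in front of the station; origin under its centre

How it is judged:
By the outcome, as a careful person would: the job done as asked, in the order asked, and still so for the second after the job is handed in, with the robot touching nothing.
It also fails if it takes over 59 s, if anything falls off the work surface, if the arm or the gripper's body presses on something with over 40 N, if the wrist force passes 120 N, or if a joint passes its speed limit or range.

ROBOT

A 6-joint arm with a two-finger parallel gripper is mounted at the origin on the work surface. World frame = base frame: x ahead of the robot, y to its left, z up, the work surface at z = 0. Lengths are in m, angles in rad, forces in N, time in s.
With the tool pointing down it reaches from about 0.325 to 0.775 m from the base axis. Payload 5.5 kg.
Tool frame: the origin (TCP) lies on the centre line of the jaws, within the pads' length; the fingertips stand 19 mm ahead of it and the grasp point (between the pads) is the TCP; z points along the fingers, x is the direction in which the jaws open and shut, and the axes are right-handed (so a half turn about z gives the same grasp; the last joint's range is limited). The gripper opens to 85 mm and grips with 20 to 120 N. Pads are 22 mm wide; open, the fingers measure 114 mm over their backs; the gripper's body (76 mm by 85 mm) begins 54 mm behind the grasp point. The pads swing forward as they close: fully open they stand 13 mm farther back than shut.
Start: joints at [1.278, 0.091, 1.231, -0, 1.82, -0.057], TCP at [0.14, 0.583, 0.25] pointing down, gripper open.
Joint ranges: [-2.87, 2.87], [-0.86, 2.18], [0.17, 2.46], [-1.51, 4.65], [0.06, 2.69], [-2.65, 2.65]. Speed limits (rad/s): [2.57, 2.57, 3.01, 3.14, 3.14, 3.14].

INTERFACE

Orientations are given as a unit quaternion [x, y, z, w].
In Python, from workcell import * gives the robot as it stands.
- The arm moves only by the shell command python3 -m creep 'ROWS' [FORCE]. ROWS is JSON, a list that holds one entry, the list of rows, each a list of 5 numbers: the finger opening in cm, from 0 to 8.54, then the shift along the tool's x, y, z in cm, then the turn about the tool's z in degrees. In form: [[[jaw, x, y, z, twist], ...]]. A call has 1 to 10 rows; each row is the pose to reach, as a shift and turn from the pose commanded when the call began, along the tool's axes at that moment; what a row does not reach only later rows make up. A row lasts 1/8 s, in which the tool goes at most 62.5 mm and 10.7 degrees, less where a joint would pass 70% of its speed; a pose out of reach is approached as far as the arm can. A call with a gripper value outside its range is refused whole. The fingers move at their own pace and stop on an object; FORCE is the grip in N (left out, the last holds). Time passes only in rows, so rows that repeat a pose let the fingers close. It gives the time, the measured TCP pose, the force and the opening at its end, in the units of the state.
- sense(): the state, without advancing time (a new reading comes with each control period).
- get_image(name): name is "side" or "top" or "wrist"; returns (picture, depth): 420x560x3 uint8, red, green, blue; 420x560 float32, m along the optical axis (not along the pixel's ray), 0 where there is no reading.
- camera_model(name): a dict with "K" (3x3 intrinsics, pixels), "R" (3x3) and "t" (3): a world point X has camera coordinates R X + t. Camera axes: x right, y down, z forward; pixel columns grow to the right and rows downward; lengths in m; the calibration is good to about 2 mm. A picture is of the moment at which its call begins: read the wrist's pose just before it. camera_model takes no time and is no camera call; for the wrist camera it gives the pose at the moment of the call.
- finish_job(): hands the job in, once; it reports no verdict.
Trained networks look in the newest picture that a camera, given by its name, has taken for a name from the list of things; names that differ only in an ending like _2 or _b are one class to them, and where a whole thing is asked for, a point or a joint stands for the part that bears it (a point fixed in the world has none). Each returns a list of dicts, best first, with "confidence" (0 to 1); they miss things now and then, are a little off and sometimes report something else, mostly with a low value. They report only what shows in the picture. A call takes as long as a camera call.
- look_for(camera, query): "uv" ([column, row] in pixels, amid what is visible of it).
- mark_of(camera, query): "uv" ([column, row] in pixels: a listed point, or the origin of a listed thing).
The state is a dict: "clock": time; "q": joint angles; "joint_vel": joint speeds; "tau": joint torques, N m; "position": TCP position; "eef_rot": TCP orientation; "wrist_force": force on the tool from outside, world axes, zero at the start; "moment": the same for the moment, N m; "opening": finger opening in m.
Only numpy, scipy, OpenCV 4.12 (cv2) and the standard library are available. Lean on these libraries where they do the work, as an engineer would, in place of code of your own. Each camera call takes 0.05 s, during which the arm holds its last target.

## Working session

There is one attempt and no reset: what is moved stays moved. The work goes in short steps, Python scripts to look and compute and a shell command to move; the robot and the scene stay as the last step left them, time stands still between calls to the robot, and variables do not carry over. Pictures are saved under pics/ and viewed, and the job is handed in when it is done.

```bash
ls; mkdir -p pics
python3 - <<'E'
from workcell import *
import cv2
s=sense();print(s)
for n in ["top","side"]:
    im,d=get_image(n); cv2.imwrite(f"pics/{n}0.png",im[:,:,::-1])
    c=camera_model(n);print(n,c)
    for q in ["lid","pot_rim","grip_tab","pointer","mark","canopy","small_lid","station"]:
        r=mark_of(n,q)
        print(q,[(x['uv'],round(x['confidence'],2)) for x in r[:2]])
print(sense()['clock'])
E
```

```text
pics
{'clock': 0.0, 'q': array([ 1.27833511e+00,  9.18724108e-02,  1.23191241e+00,  2.08136100e-05,
        1.81982090e+00, -5.67278831e-02]), 'joint_vel': array([-0.0005937 ,  0.00210716,  0.00091733,  0.00168898, -0.00087965,
        0.00097535]), 'tau': array([ 6.52399867e-04, -4.58728373e+01, -4.18030286e+01, -4.65723997e-05,
        1.17683868e-02, -2.40142839e-05]), 'position': array([0.14007074, 0.58315544, 0.24912775]), 'eef_rot': array([ 7.85350203e-01,  6.19050923e-01, -8.30326801e-04,  5.69009743e-04]), 'wrist_force': array([ 0.13684516, -0.23069592, -0.06157046]), 'moment': array([ 0.00720318, -0.00985495,  0.01503142]), 'opening': 0.0856261290516393}
top {'K': array([[379.75457699,   0.        , 281.5197753 ],
       [  0.        , 379.75457699, 206.76939584],
       [  0.        ,   0.        ,   1.        ]]), 'R': array([[-0.02122006, -0.99933426, -0.02967733],
       [-0.99813665,  0.02287455, -0.05656842],
       [ 0.05720961,  0.02842165, -0.99795755]]), 't': array([0.02851441, 0.51283925, 1.21685511])}
lid [([175.0, 227.6], 0.76), ([240.9, 157.9], 0.42)]
pot_rim [
[... 180 characters left out ...]
], 0.77), ([156.9, 192.0], 0.29)]
station [([278.5, 190.7], 0.9)]
side {'K': array([[462.18880429,   0.        , 280.50248172],
       [  0.        , 462.18880429, 207.37726573],
       [  0.        ,   0.        ,   1.        ]]), 'R': array([[ 0.83261599, -0.55383095, -0.00467771],
       [-0.40407637, -0.60165918, -0.68900545],
       [ 0.37877816,  0.57556711, -0.72474106]]), 't': array([-0.40247756,  0.28195705,  1.09104926])}
lid [([211.5, 165.5], 0.72)]
pot_rim [([307.9, 159.9], 0.56)]
grip_tab [([274.9, 174.5], 0.94)]
pointer [([270.7, 192.8], 0.98)]
mark [([316.4, 255.6], 0.53)]
canopy []
small_lid [([356.6, 340.3], 0.58), ([276.0, 178.0], 0.36)]
station [([300.4, 223.3], 0.94)]
0.9
```

View pics/top0.png

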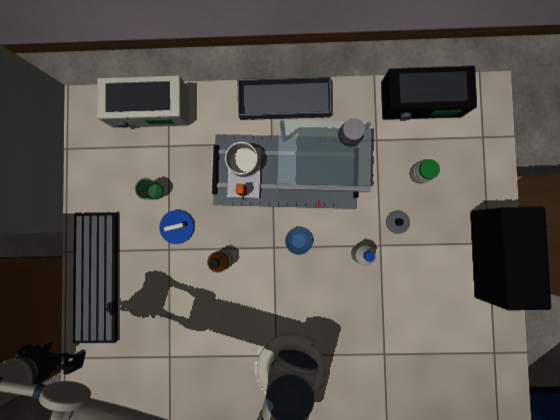

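View pics/side0.png

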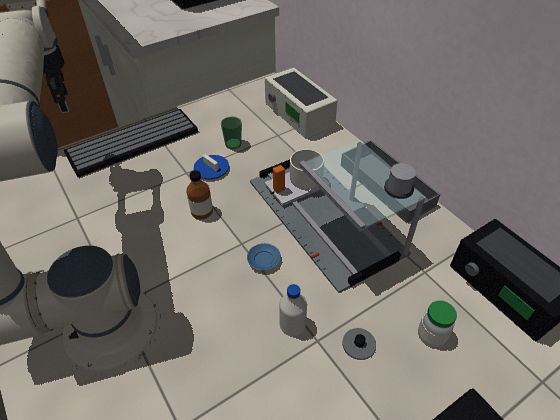

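The top view shows the blue lid at (176,227) with its handle nearly horizontal, the pot at (242,158), the orange grip at (241,189) and the red mark at (319,204). The amber bottle stands close to the lid at (218,261) and the beaker at (149,189). The side view agrees.

```bash
cat > h.py <<'E'
from workcell import *
import numpy as np, cv2
from scipy.spatial.transform import Rotation as Rn
def plane(n,uv,z,c=None):
    c=c or camera_model(n); K,R,t=c['K'],c['R'],c['t']
    o=-R.T@t; d=R.T@np.linalg.inv(K)@np.array([uv[0],uv[1],1.])
    return o+d*(z-o[2])/d[2]
def cloud(n,d,c=None):
    c=c or camera_model(n); K,R,t=c['K'],c['R'],c['t']
    v,u=np.mgrid[:d.shape[0],:d.shape[1]]
    p=np.stack([(u-K[0,2])/K[0,0]*d,(v-K[1,2])/K[1,1]*d,d],-1)
    return (p-t)@R   # R^T (p-t)
def proj(n,X,c=None):
    c=c or camera_model(n); p=c['R']@np.array(X)+c['t']; q=c['K']@p; return q[:2]/q[2]
E
python3 - <<'E'
from h import *
np.set_printoptions(precision=4,suppress=True)
ims={}
for n in ["top","side"]:
    im,d=get_image(n); np.save(f"{n}_d.npy",d); P=cloud(n,d); hsv=cv2.cvtColor(im,cv2.COLOR_RGB2HSV)
    def show(name,m,z):
        m=m&(d>0)
        v,u=np.nonzero(m)
        if len(v)==0: print(n,name,'none');return
        uv=(u.mean(),v.mean()); print(n,name,len(v),np.array(uv),'plane',plane(n,uv,z),'cloud med',np.median(P[m],0), P[m].min(0),P[m].max(0))
    H,S,V=[hsv[...,i].astype(int) for i in range(3)]
    uu=np.arange(560)[None,:].repeat(420,0); vv=np.arange(420)[:,None].repeat(560,1)
    box=lambda a,b,c_,e:(uu>=a)&(uu<b)&(vv>=c_)&(vv<e)
    if n=="top":
        B=box(155,200,205,250); M=box(300,340,195,215); O=box(225,260,175,205)
    else:
        B=box(185,235,145,190); M=box(305,330,240,270); O=box(265,295,160,200)
    show('lidblue',B&(H>100)&(H<130)&(S>120),.014)
    hm=B&(S<80)&(P[...,2]>.03)&(V>90); show('handle',hm,.044)
    if hm.sum()>10:
        xy=P[hm][:,:2]; xy=xy-xy.mean(0); w,vec=np.linalg.eigh(xy.T@xy); print('yaw handle',np.degrees(np.arctan2(vec[1,1],vec[0,1])),w)
    show('mark',M&((H<8)|(H>172))&(S>130),.010)
    show('orange',O&(H<18)&(S>150),.115)
print("heights check",)
for n,q,z in [("top","pot_rim",.105),("side","pot_rim",.105),("top","grip_tab",.085),("side","grip_tab",.085),("top","pointer",.03),("side","pointer",.03),("top","lid",0),("side","lid",0),("top","amber_bottle",0),("side","amber_bottle",0),("side","beaker",0),("top","beaker",0),("top","dish",0),("side","white_bottle",0),("top","white_bottle",0)]:
    r=mark_of(n,q)
    print(n,q,[(plane(n,x['uv'],z)[:2],round(x['confidence'],2)) for x in r[:1]])
E
```

```text
top lidblue 786 [176.4975 226.5509] plane [0.4566 0.3614 0.014 ] cloud med [0.4561 0.361  0.0134] [0.4031 0.308  0.0033] [0.5109 0.4175 0.0211]
top handle 84 [172.9762 226.4524] plane [0.4568 0.3634 0.044 ] cloud med [0.4577 0.3637 0.0427] [0.4459 0.3346 0.0309] [0.4675 0.393  0.048 ]
yaw handle 89.9551556043812 [0.0027 0.1684]
top mark 14 [318.5 204. ] plane [ 0.5199 -0.103   0.01  ] cloud med [ 0.5197 -0.1029  0.0122] [ 0.5099 -0.1047  0.0094] [ 0.5296 -0.1009  0.015 ]
top orange 100 [240.87 189.47] plane [0.5623 0.1351 0.115 ] cloud med [0.564  0.1353 0.1123] [0.5517 0.1276 0.0429] [0.5791 0.1504 0.1196]
side lidblue 506 [211.3913 167.4842] plane [0.4574 0.3546 0.014 ] cloud med [0.4494 0.3505 0.015 ] [0.3399 0.2005 0.0073] [0.5145 0.4173 0.1536]
side handle 75 [209.2533 160.28  ] plane [0.4546 0.3562 0.044 ] cloud med [0.4567 0.3617 0.0442] [0.3772 0.1989 0.0304] [0.4687 0.3887 0.0975]
yaw handle 68.09692033811763 [0.0087 3.6927]
side mark 18 [314.6111 254.7222] plane [ 0.5236 -0.1027  0.01  ] cloud med [ 0.5223 -0.1055  0.0155] [ 0.5103 -0.1094  0.0107] [ 0.5314 -0.1009  0.0168]
[... 168 characters left out ...]
im [(array([0.6564, 0.127 ]), 0.87)]
side pot_rim [(array([0.6724, 0.1334]), 0.84)]
top grip_tab [(array([0.5605, 0.1289]), 0.55)]
side grip_tab [(array([0.562 , 0.1398]), 0.79)]
top pointer [(array([0.5382, 0.1444]), 0.97)]
side pointer [(array([0.5513, 0.1336]), 0.72)]
top lid [(array([0.4576, 0.3647]), 0.74)]
side lid [(array([0.4597, 0.3547]), 0.88)]
top amber_bottle [(array([0.3439, 0.2148]), 0.8)]
side amber_bottle [(array([0.3455, 0.2142]), 0.73)]
side beaker [(array([0.5772, 0.4368]), 0.65)]
top beaker [(array([0.5722, 0.4314]), 0.89)]
top dish [(array([ 0.3923, -0.0359]), 0.8)]
side white_bottle [(array([ 0.3572, -0.2282]), 0.92)]
top white_bottle [(array([ 0.3614, -0.2253]), 0.79)]
```

Run:
```python
import cv2
a=cv2.imread('pics/top0.png')[110:270,130:400];cv2.imwrite('pics/top0z.png',cv2.resize(a,None,fx=2.9,fy=2.9,interpolation=cv2.INTER_CUBIC))
```

```text
(no output)
```

View pics/top0z.png

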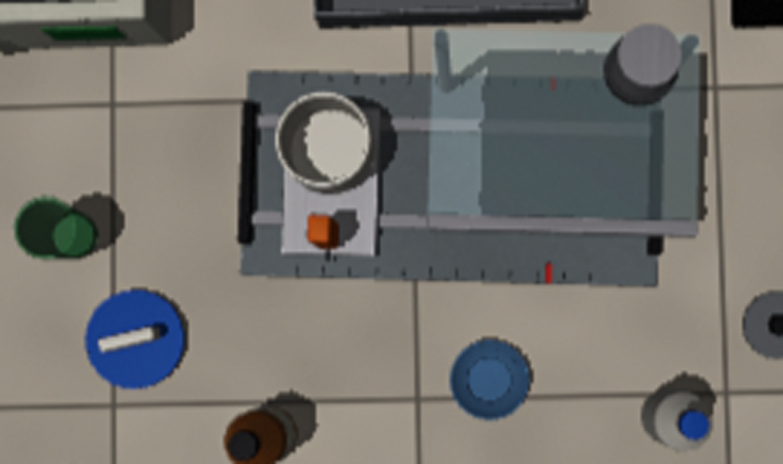

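Run:
```python
from h import *
np.set_printoptions(precision=4,suppress=True)
d=np.load('top_d.npy');P=cloud('top',d)
im=cv2.imread('pics/top0.png')
X,Y,Z=P[...,0],P[...,1],P[...,2]
m=(abs(X-.457)<.045)&(abs(Y-.362)<.045)&(Z>.034)&(Z<.06)&(d>0)
q=P[m][:,:2];print('handle',m.sum(),q.mean(0));c=q-q.mean(0);w,v=np.linalg.eigh(c.T@c);print(np.degrees(np.arctan2(v[1,1],v[0,1])),np.sqrt(w/len(q)*12))
# by colour
g=im.astype(int);wm=(g.min(-1)>150);wm[:205]=0;wm[245:]=0;wm[:,:158]=0;wm[:,195:]=0
pts=np.argwhere(wm)[:,::-1];W=np.array([plane('top',p,.044)[:2] for p in pts]);c=W-W.mean(0);w,v=np.linalg.eigh(c.T@c);print('white',len(W),W.mean(0),np.degrees(np.arctan2(v[1,1],v[0,1])),np.sqrt(w/len(W)*12))
# lid disc circle
# pot rim
m=(abs(X-.66)<.07)&(abs(Y-.128)<.07)&(Z>.098)&(Z<.115)
(cx,cy),r=cv2.minEnclosingCircle(P[m][:,:2].astype(np.float32));print('rim',m.sum(),cx,cy,r,P[m][:,2].mean())
# tab top
m=(abs(X-.562)<.03)&(abs(Y-.133)<.03)&(Z>.108)&(Z<.125);print('tab',m.sum(),P[m].mean(0),P[m].min(0),P[m].max(0))
# corners of plate (zoom /2.9)
f=lambda u,v:(130+(u+.5)/2.9-.5,110+(v+.5)/2.9-.5)
for nme,a in dict(FL=(241,275),FR=(657,285),BL=(249,72),mf=(548,272),mb=(553,84)).items(): print(nme,plane('top',f(*a),.01)[:2])
# canopy high points
m=(Z>.2)&(Z<.30)&(X>.45)&(X<.85)&(Y<.15)&(Y>-.35);print('canopy',m.sum(),P[m].min(0),P[m].max(0))
m2=m&(Z<.24);print(P[m2].min(0),P[m2].max(0));
```

```text
handle 88 [0.4574 0.3634]
102.03358647939419 [0.014  0.0621]
white 55 [0.4562 0.3649] 101.51665119953155 [0.0099 0.0573]
rim 158 0.6616733074188232 0.13522183895111084 0.05029519274830818 0.10344212125049285
tab 77 [0.5657 0.1393 0.1138] [0.5519 0.1283 0.1082] [0.5793 0.1504 0.1196]
FL [0.5262 0.2424]
FR [ 0.5043 -0.2245]
BL [0.7581 0.2307]
mf [ 0.5216 -0.1035]
mb [ 0.7345 -0.1149]
canopy 6461 [ 0.5389 -0.234   0.2138] [0.7397 0.0221 0.2818]
[ 0.5389 -0.234   0.2138] [0.7397 0.0221 0.2398]
```

Run:
```python
import numpy as np,cv2
d=np.load('top_d.npy')[110:270,130:400]
cv2.imwrite('pics/d0.png',cv2.resize(np.clip((1.25-d)/.35*255,0,255).astype(np.uint8),None,fx=2.9,fy=2.9,interpolation=cv2.INTER_NEAREST))
```

```text
(no output)
```

View pics/d0.png

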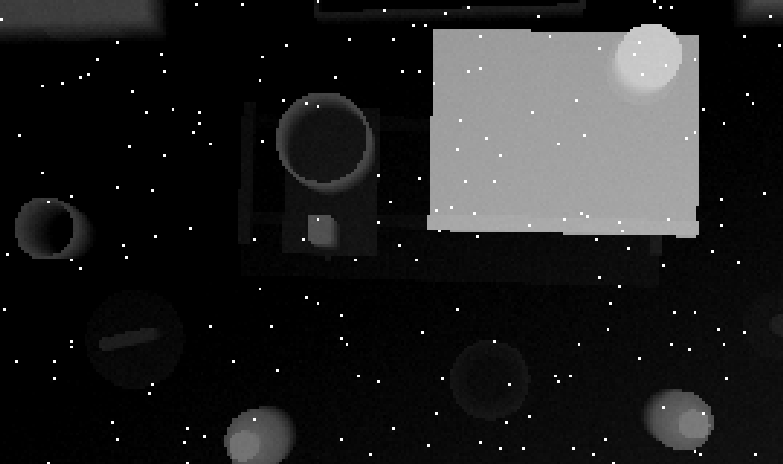

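```bash
cat >> h.py <<'E'
def goto(p,yaw=None):
    s=sense();R=Rn.from_quat(s['eef_rot']).as_matrix()
    d=R.T@(np.array(p)-s['position'])*100
    a=np.degrees(np.arctan2(R[1,0],R[0,0])); tw=0 if yaw is None else (a-yaw+180)%360-180
    print('t',round(s['clock'],2),'pos',s['position'].round(4),'toolx yaw',round(a,2),'tilt',np.degrees(np.arccos(-R[2,2])).round(2),'q',s['q'].round(3))
    print('-> shift cm',d.round(2),'twist',round(tw,2),'F',s['wrist_force'].round(1),'open',round(s['opening'],4))
E
python3 - <<'E'
from h import *
goto([.457,.3635,.16],12)
c=camera_model('wrist');o=-c['R'].T@c['t'];s=sense();R=Rn.from_quat(s['eef_rot']).as_matrix();print('cam in tool',R.T@(o-s['position']),R.T@c['R'].T)
E
```

```text
t 1.75 pos [0.1402 0.5834 0.2503] toolx yaw 76.49 tilt 0.0 q [ 1.278  0.091  1.231 -0.     1.82  -0.057]
-> shift cm [-13.98  35.94   9.03] twist 64.49 F [-0.8  0.   0.4] open 0.0853
cam in tool [-0.00036014 -0.07387245 -0.12205497] [[ 9.99999664e-01  7.34695747e-04 -3.62908733e-04]
 [-5.98619054e-04  9.57408395e-01  2.88736571e-01]
 [ 5.59585399e-04 -2.88736257e-01  9.57408513e-01]]
```

```bash
python3 -m creep '[[[8.5,-2,5,0,9],[8.5,-4,10.5,0,19],[8.5,-6.3,16,0,29],[8.5,-8.5,22,2,39],[8.5,-11,28,4,49],[8.5,-13,33.5,6.5,58],[8.5,-13.98,35.94,9,64.5],[8.5,-13.98,35.94,9,64.5],[8.5,-13.98,35.94,9,64.5]]]' 40
python3 - <<'E'
from h import *
goto([.457,.3635,.037],12)
im,d=get_image('wrist');c=camera_model('wrist');cv2.imwrite('pics/w1.png',im[:,:,::-1])
P=cloud('wrist',d,c);X,Y,Z=P[...,0],P[...,1],P[...,2]
m=(abs(X-.457)<.05)&(abs(Y-.362)<.05)&(Z>.034)&(Z<.052)&(d>0)
q=P[m][:,:2];r=cv2.minAreaRect((q*1000).astype(np.float32));print('handle',m.sum(),q.mean(0),P[m][:,2].mean(),r)
v=np.linalg.eigh(np.cov(q.T))[1];print(np.degrees(np.arctan2(v[1,1],v[0,1])))
E
```

```text
clock: 2.88
position: [0.4567, 0.3639, 0.1609]
eef_rot: [0.994, 0.105, 0.0, -0.0]
wrist_force: [-0.2, 0.3, 1.0]
opening: 0.0848
t 2.88 pos [0.4567 0.3639 0.1609] toolx yaw 12.05 tilt 0.04 q [6.140e-01 4.800e-02 1.433e+00 1.000e-03 1.660e+00 4.040e-01]
-> shift cm [1.000e-02 6.000e-02 1.239e+01] twist 0.05 F [-0.2  0.3  1. ] open 0.0848
handle 1088 [0.45729816 0.3657035 ] 0.04254646030310972 ((457.5187683105469, 364.158447265625), (13.423262596130371, 61.01735305786133), 12.438200950622559)
102.2616033813805
```

View pics/w1.png

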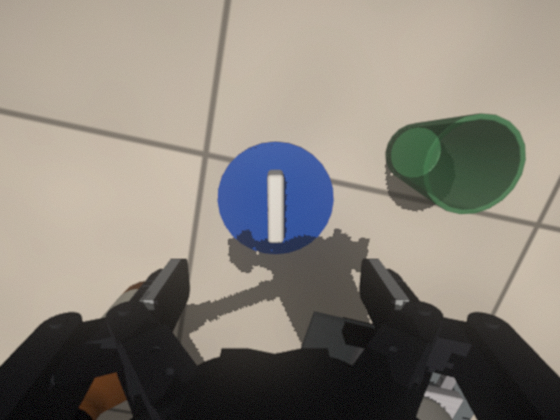

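The wrist view shows the handle upright at (276,208), midway between the jaws and aligned; the beaker is well clear. Descend and grip.

```bash
python3 -m creep '[[[6,0,0,3,0],[5,0,0,6,0],[5,0,0,9,0],[5,0,0,11,0],[5,0,0,12.3,0],[5,0,0,12.3,0],[0.6,0,0,12.3,0],[0.6,0,0,12.3,0],[0.6,0,0,12.3,0],[0.6,0,0,12.3,0]]]' 60
python3 -m creep '[[[0.6,0,0,0,0],[0.6,0,0,-3,0],[0.6,0,0,-8,0],[0.6,0,0,-13,0],[0.6,0,0,-18,0],[0.6,0,0,-18,0]]]'
python3 - <<'E'
from h import *
goto([.6617,.1352,.20],12)
im,d=get_image('wrist');cv2.imwrite('pics/w2.png',im[:,:,::-1])
E
```

```text
clock: 4.18
position: [0.4578, 0.364, 0.0388]
eef_rot: [0.995, 0.104, 0.001, -0.001]
wrist_force: [1.5, 0.1, 6.5]
opening: 0.013
clock: 4.92
position: [0.4582, 0.3644, 0.2226]
eef_rot: [0.995, 0.104, 0.004, -0.002]
wrist_force: [0.0, 0.4, -2.0]
opening: 0.0131
t 4.92 pos [0.4582 0.3644 0.2226] toolx yaw 11.99 tilt 0.48 q [0.614 0.04  1.333 0.    1.76  0.404]
-> shift cm [15.13 26.65  2.28] twist -0.01 F [ 0.   0.4 -2. ] open 0.0131
```

View pics/w2.png

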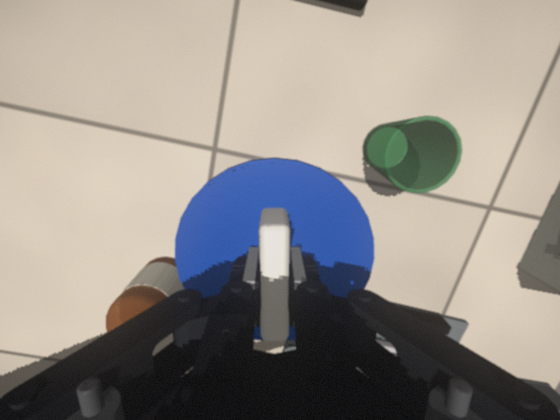

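```bash
python3 -m creep '[[[0.6,1.5,2.7,0,0],[0.6,4,7,0,0],[0.6,6.5,11.5,0,0],[0.6,9,16,0,0],[0.6,11.5,20.3,0,0],[0.6,13.5,23.8,0,0],[0.6,14.7,25.9,1,0],[0.6,15.13,26.65,2,0],[0.6,15.13,26.65,3,0],[0.6,15.13,26.65,3,0]]]'
python3 - <<'E'
from h import *
goto([.6617,.1352,.134],12)
np.set_printoptions(precision=4,suppress=True)
for n in ['wrist','side','top']:
    im,d=get_image(n);c=camera_model(n);cv2.imwrite(f'pics/p3{n}.png',im[:,:,::-1]); P=cloud(n,d,c); np.save(f'p3{n}.npy',P)
    Z=P[...,2];X=P[...,0];Y=P[...,1]
    hsv=cv2.cvtColor(im,cv2.COLOR_RGB2HSV);b=(hsv[...,0]>100)&(hsv[...,0]<130)&(hsv[...,1]>120)&(Z>.15)&(Z<.2)&(abs(X-.66)<.08)&(abs(Y-.135)<.08)
    if b.sum()>50:
        q=P[b][:,:2]; cc=cv2.convexHull((q*1000).astype(np.float32)); print(n,'lid',b.sum(),cv2.minEnclosingCircle(cc),np.median(P[b],0)); A=np.c_[q,np.ones(len(q))];print(' plane slope',np.linalg.lstsq(A,P[b][:,2],rcond=None)[0])
E
```

```text
clock: 6.22
position: [0.6591, 0.1355, 0.1854]
eef_rot: [0.994, 0.105, -0.002, -0.0]
wrist_force: [-0.8, 0.6, -2.1]
opening: 0.0129
t 6.22 pos [0.6591 0.1355 0.1854] toolx yaw 12.08 tilt 0.18 q [ 1.520e-01  2.890e-01  1.123e+00  1.000e-03  1.733e+00 -5.900e-02]
-> shift cm [0.27 0.09 5.14] twist 0.08 F [-0.8  0.6 -2.1] open 0.0129
wrist lid 17272 ((658.867431640625, 134.28282165527344), 56.0549430847168) [0.6502 0.155  0.1602]
 plane slope [-0.0035 -0.0011  0.1627]
side lid 576 ((659.9031372070312, 131.34841918945312), 57.9434700012207) [0.6448 0.1205 0.1627]
 plane slope [0.0053 0.0052 0.1588]
top lid 317 ((658.27392578125, 135.54104614257812), 55.52106857299805) [0.6435 0.1328 0.1618]
 plane slope [-0.0044 -0.0023  0.165 ]
```

Run:
```python
import cv2,numpy as np
a=cv2.imread('pics/p3wrist.png');b=cv2.imread('pics/p3side.png')[90:230,200:400]
cv2.imwrite('pics/p3.png',np.hstack([cv2.resize(a,(400,300)),cv2.resize(b,(400,280)).repeat(1,0) if 0 else cv2.resize(b,(400,300))]))
```

```text
(no output)
```

View pics/p3.png

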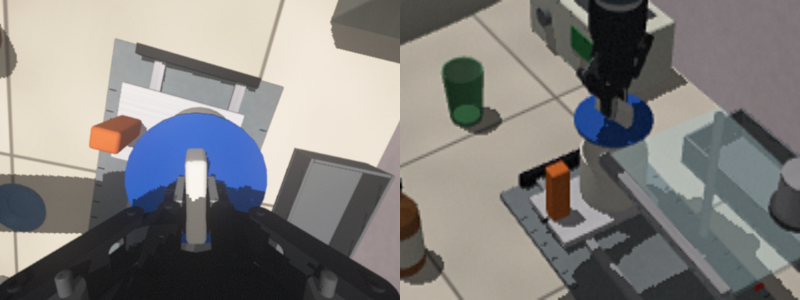

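The lid is held level, about 3 mm short of the rim centre in x. Correct that and lower.

```bash
python3 -m creep '[[[0.6,0.28,0,1,0],[0.6,0.28,0,2.5,0],[0.6,0.28,0,3.8,0],[0.6,0.28,0,4.3,0],[0.6,0.28,0,4.7,0],[0.6,0.28,0,5.0,0],[0.6,0.28,0,5.2,0],[0.6,0.28,0,5.2,0]]]'
python3 - <<'E'
from h import *
np.set_printoptions(precision=4,suppress=True)
goto([.6617,.1352,.134],12)
im,d=get_image('wrist');c=camera_model('wrist');P=cloud('wrist',d,c);cv2.imwrite('pics/w4.png',im[:,:,::-1])
Z=P[...,2];X=P[...,0];Y=P[...,1]
hsv=cv2.cvtColor(im,cv2.COLOR_RGB2HSV);b=(hsv[...,0]>100)&(hsv[...,0]<130)&(hsv[...,1]>120)&(Z>.09)&(Z<.14)&(abs(X-.66)<.08)&(abs(Y-.135)<.08)
q=P[b][:,:2]; print(cv2.minEnclosingCircle((q*1000).astype(np.float32)),np.median(P[b],0)); A=np.c_[q,np.ones(len(q))];print(' slope',np.linalg.lstsq(A,P[b][:,2],rcond=None)[0])
E
```

```text
clock: 7.38
position: [0.6633, 0.1349, 0.1359]
eef_rot: [0.995, 0.104, 0.0, -0.0]
wrist_force: [-1.3, 0.6, -1.3]
opening: 0.0129
t 7.38 pos [0.6633 0.1349 0.1359] toolx yaw 11.99 tilt 0.05 q [ 0.15   0.304  1.192 -0.     1.644 -0.059]
-> shift cm [-0.15 -0.07  0.19] twist -0.01 F [-1.3  0.6 -1.3] open 0.0129
((663.1542358398438, 133.91769409179688), 55.845428466796875) [0.6537 0.1545 0.1094]
 slope [-0.0009 -0.0007  0.1102]
```

```bash
python3 -m creep '[[[0.6,-0.1,0,0.1,0],[0.6,-0.1,0,0.2,0],[0.6,-0.1,0,0.25,0],[0.6,-0.1,0,0.25,0]]]'
```

```text
clock: 7.92
position: [0.6631, 0.1348, 0.1358]
eef_rot: [0.995, 0.104, 0.002, -0.0]
wrist_force: [1.2, 0.8, 8.4]
opening: 0.0128
```

```bash
python3 -m creep '[[[4,0,0,-0.2,0],[5,0,0,-0.2,0],[5,0,0,-0.2,0],[5,0,0,-0.2,0],[5,0,0,-2,0],[5,0,0,-5,0],[5,0,0,-9,0],[5,0,0,-13,0],[5,0,0,-13,0]]]'
python3 - <<'E'
from h import *
np.set_printoptions(precision=4,suppress=True)
goto([.5,.17,.2],-2.6)
for n in ['wrist','top']:
    im,d=get_image(n);c=camera_model(n);P=cloud(n,d,c);cv2.imwrite(f'pics/p5{n}.png',im[:,:,::-1])
    Z=P[...,2];X=P[...,0];Y=P[...,1]
    hsv=cv2.cvtColor(im,cv2.COLOR_RGB2HSV);b=(hsv[...,0]>100)&(hsv[...,0]<130)&(hsv[...,1]>120)&(Z>.09)&(Z<.13)&(abs(X-.66)<.08)&(abs(Y-.135)<.08)
    if b.sum()>50:
        q=P[b][:,:2]; print(n,cv2.minEnclosingCircle((q*1000).astype(np.float32)),np.median(P[b],0)); A=np.c_[q,np.ones(len(q))];print(' slope',np.linalg.lstsq(A,P[b][:,2],rcond=None)[0])
    m=(abs(X-.562)<.035)&(abs(Y-.136)<.035)&(Z>.10)&(Z<.125)
    if m.sum(): print(n,'tab top',m.sum(),cv2.minAreaRect((P[m][:,:2]*1000).astype(np.float32)),P[m][:,2].mean())
E
```

```text
clock: 9.05
position: [0.6632, 0.1348, 0.2699]
eef_rot: [0.995, 0.104, 0.005, -0.0]
wrist_force: [-0.3, 0.0, 0.3]
opening: 0.05
t 9.05 pos [0.6632 0.1348 0.2699] toolx yaw 11.99 tilt 0.58 q [ 0.15   0.303  0.956 -0.     1.872 -0.059]
-> shift cm [-15.3   -6.84   6.83] twist 14.59 F [-0.3  0.   0.3] open 0.05
wrist ((662.0799560546875, 133.16891479492188), 55.49771499633789) [0.658  0.1381 0.1062]
 slope [-0.0052 -0.0008  0.1097]
wrist tab top 812 ((566.32177734375, 139.069091796875), (24.241884231567383, 29.95450210571289), 87.3062744140625) 0.1094697919987815
top ((662.3441772460938, 135.02334594726562), 55.5871696472168) [0.6559 0.1067 0.11  ]
 slope [ 0.0023 -0.0006  0.1088]
top tab top 32 ((573.1439208984375, 141.11436462402344), (18.61876678466797, 12.609535217285156), 88.2025146484375) 0.11295596148017505
```

View pics/p5wrist.png

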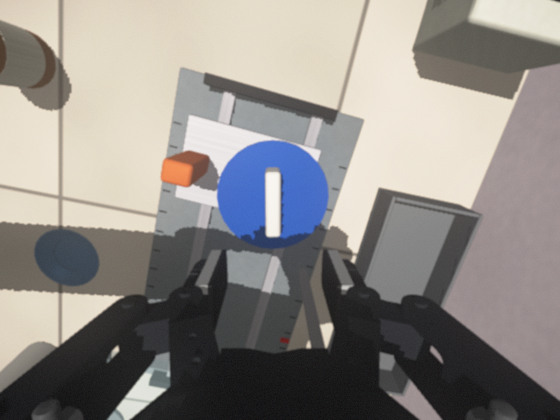

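Run:
```python
from h import *
np.set_printoptions(precision=3,suppress=True)
s=sense();p=s['position'];R=Rn.from_quat(s['eef_rot']).as_matrix()
for n in ['top','side']:
    im,d=get_image(n);P=cloud(n,d);cv2.imwrite(f'pics/p6{n}.png',im[:,:,::-1])
    D=P-p
    rad=p[:2]/np.hypot(*p[:2]); lat=np.array([-rad[1],rad[0]])
    a=D[...,:2]@rad; l=D[...,:2]@lat; h=D[...,2]
    for h0 in np.arange(0,.4,.03):
        m=(h>=h0)&(h<h0+.03)&(abs(l)<.15)&(abs(a)<.15)&(d>0)&(d<5)
        if m.sum()>10: print(n,round(h0,2),m.sum(),'radial',np.percentile(a[m],[1,99]),'lat',np.percentile(l[m],[1,99]))
```

```text
top 0.03 30 radial [-0.049 -0.023] lat [-0.011  0.017]
top 0.06 97 radial [-0.068 -0.027] lat [-0.012  0.016]
top 0.09 55 radial [-0.049 -0.033] lat [-0.015  0.017]
top 0.12 68 radial [-0.038 -0.026] lat [-0.02   0.028]
top 0.15 58 radial [-0.04  -0.029] lat [-0.023  0.026]
top 0.18 122 radial [-0.04  -0.019] lat [-0.025  0.035]
top 0.21 132 radial [-0.146 -0.022] lat [-0.029  0.04 ]
top 0.24 186 radial [-0.15  -0.026] lat [-0.052  0.051]
top 0.27 652 radial [-0.148 -0.033] lat [-0.056  0.067]
top 0.3 1124 radial [-0.149 -0.004] lat [-0.069  0.065]
top 0.33 2204 radial [-0.046  0.037] lat [-0.068  0.066]
top 0.36 1435 radial [-0.024  0.022] lat [-0.058  0.059]
side 0.0 156 radial [-0.039  0.042] lat [-0.016  0.01 ]
side 0.03 296 radial [-0.063  0.06 ] lat [-0.019  0.011]
side 0.06 414 radial [-0.068  0.064] lat [-0.022  0.009]
side 0.09 200 radial [-0.043  0.011] lat [-0.04   0.016]
side 0.12 338 radial [-0.038  0.019] lat [-0.04   0.017]
side 0.15 367 radial [-0.039  0.024] lat [-0.041  0.027]
side 0.18 398 radial [-0.04   0.021] lat [-0.041  0.023]
side 0.21 411 radial [-0.143  0.018] lat [-0.051  0.018]
side 0.24 416 radial [-0.15   0.016] lat [-0.055  0.003]
side 0.27 888 radial [-0.148  0.024] lat [-0.068  0.057]
side 0.3 725 radial [-0.149  0.024] lat [-0.072  0.057]
```

View pics/p6side.png

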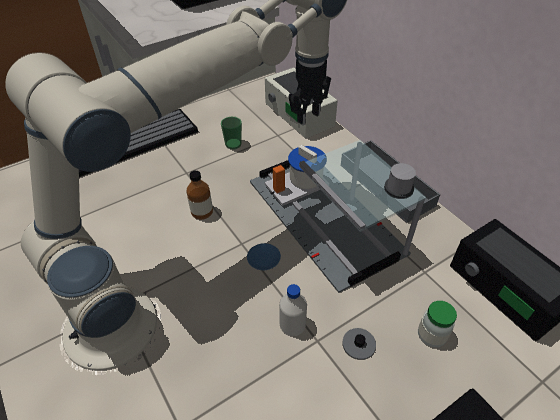

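View pics/p6top.png

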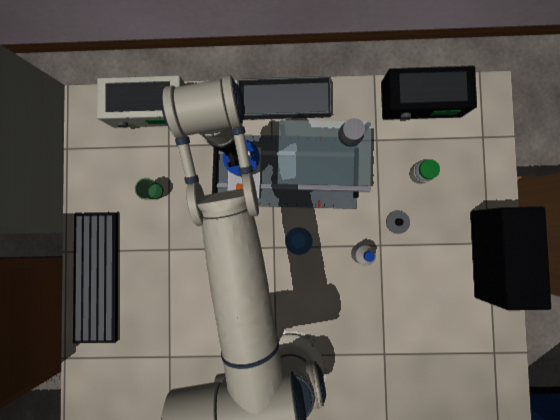

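The lid sits level and centred on the pot. These moves cannot tilt the tool, so I'll keep it vertical. The hand column (radius about 40 mm) stays in front of the canopy's front edge, and one fully opened finger reaches under it to push the orange grip.

Run:
```python
from h import *
goto([.5083,.1818,.27],-2.7)
```

```text
t 9.25 pos [0.6618 0.1346 0.2615] toolx yaw 11.99 tilt 0.12 q [ 0.15   0.307  0.966  0.     1.87  -0.059]
-> shift cm [-14.03  -7.81  -0.82] twist 14.69 F [-0.1  0.2  0.4] open 0.0499
```

```bash
python3 -m creep '[[[8.5,-3.5,-2,0,4],[8.5,-8,-4.5,0,9],[8.5,-12,-6.7,0,13],[8.5,-14,-7.8,0,14.7],[8.5,-14,-7.8,3,14.7],[8.5,-14,-7.8,7,14.7],[8.5,-14,-7.8,10,14.7],[8.5,-14,-7.8,10,14.7]]]'
python3 - <<'E'
from h import *
goto([.5083,.1818,.055],-2.7)
for n in ['wrist','side']:
    im,d=get_image(n);cv2.imwrite(f'pics/p7{n}.png',im[:,:,::-1])
    if n=='wrist':
        P=cloud(n,d,camera_model(n));X,Y,Z=[P[...,i] for i in range(3)]
        m=(abs(X-.566)<.03)&(abs(Y-.139)<.03)&(Z>.10)&(Z<.125); print(m.sum(),cv2.minAreaRect((P[m][:,:2]*1000).astype(np.float32)) if m.sum() else 0)
E
```

```text
clock: 10.25
position: [0.5068, 0.1813, 0.1584]
eef_rot: [1.0, -0.024, -0.004, 0.001]
wrist_force: [-0.8, 0.3, 2.1]
opening: 0.0851
t 10.25 pos [0.5068 0.1813 0.1584] toolx yaw -2.71 tilt 0.47 q [ 0.28  -0.067  1.552  0.     1.664  0.328]
-> shift cm [ 0.22 -0.09 10.34] twist -0.01 F [-0.8  0.3  2.1] open 0.0851
730 ((559.5792236328125, 140.6431884765625), (13.462417602539062, 23.72193717956543), 1.9620798826217651)
```

View pics/p7wrist.png

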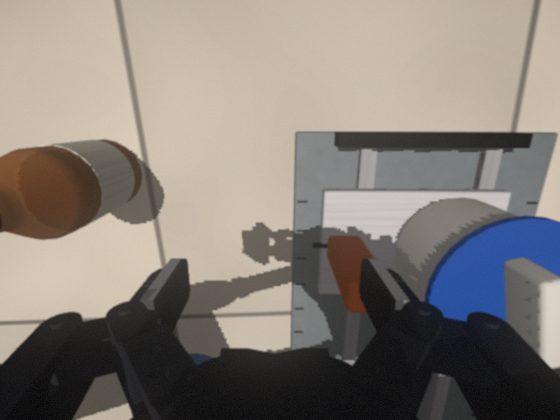

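```bash
python3 -m creep '[[[8.5,0.1,0,3,0],[8.5,0.1,0,6,0],[8.5,0.1,0,9,0],[8.5,0.1,0,10.3,0],[8.5,0.1,0,10.3,0],[8.5,0.1,0,10.3,0]]]'
python3 - <<'E'
from h import *
goto([.5083,.1818,.055],-2.7)
im,d=get_image('side');cv2.imwrite('pics/p8.png',cv2.resize(im[110:250,190:390,::-1],None,fx=4,fy=4))
E
```

```text
clock: 11.1
position: [0.511, 0.1821, 0.0618]
eef_rot: [1.0, -0.024, 0.001, -0.0]
wrist_force: [-0.6, 0.5, 0.3]
opening: 0.0848
t 11.1 pos [0.511  0.1821 0.0618] toolx yaw -2.71 tilt 0.17 q [ 0.28  -0.019  1.679  0.     1.479  0.327]
-> shift cm [-0.27  0.05  0.68] twist -0.01 F [-0.6  0.5  0.3] open 0.0848
```

View pics/p8.png

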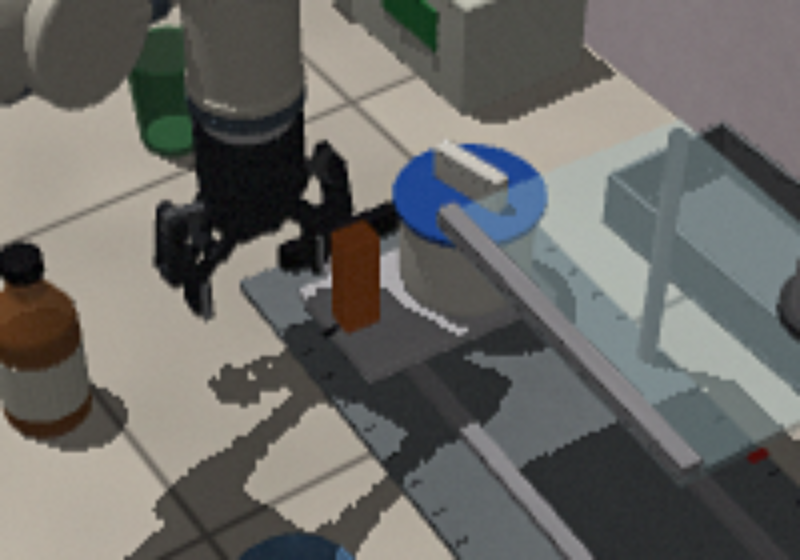

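The open right finger sits just behind (+y of) the orange tab and the hand column is clear of the canopy. Begin the push.

```bash
python3 -m creep '[[[8.5,-0.2,0.6,0.5,0],[8.5,-0.2,1.2,0.5,0],[8.5,-0.2,1.8,0.5,0],[8.5,-0.2,2.4,0.5,0],[8.5,-0.2,3.2,0.5,0],[8.5,-0.2,4.2,0.5,0],[8.5,-0.2,5.2,0.5,0],[8.5,-0.2,6,0.5,0],[8.5,-0.2,6,0.5,0]]]'
python3 - <<'E'
from h import *
goto([.5083,.1818,.055],-2.7)
im,d=get_image('side');cv2.imwrite('pics/p9.png',cv2.resize(im[110:250,190:390,::-1],None,fx=4,fy=4))
E
```

```text
clock: 12.28
position: [0.5054, 0.1207, 0.0549]
eef_rot: [1.0, -0.024, 0.0, 0.001]
wrist_force: [0.3, -0.3, 0.7]
opening: 0.0845
t 12.28 pos [0.5054 0.1207 0.0549] toolx yaw -2.8 tilt 0.07 q [ 1.700e-01 -7.400e-02  1.745e+00 -1.000e-03  1.470e+00  2.190e-01]
-> shift cm [-0.01 -6.12 -0.02] twist -0.1 F [ 0.3 -0.3  0.7] open 0.0845
```

View pics/p9.png

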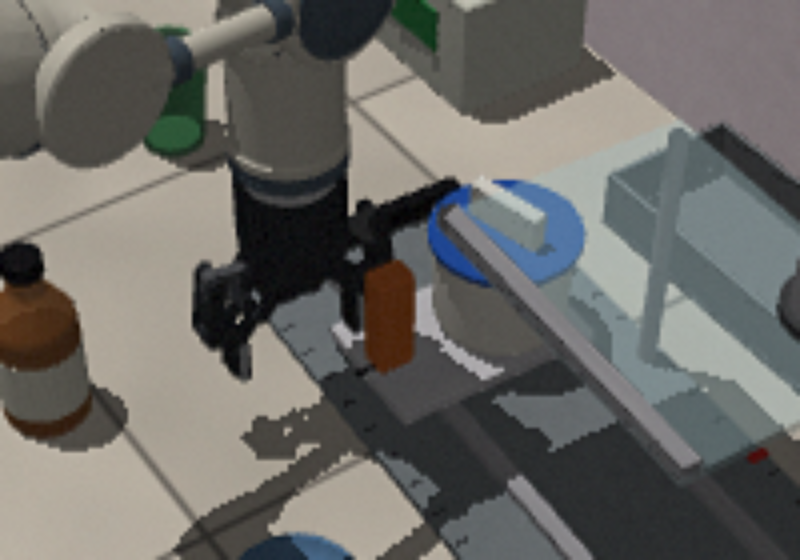

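```bash
python3 -m creep '[[[8.5,0,0.6,0,0],[8.5,0,1.6,0,0],[8.5,0,3,0,0],[8.5,0,4.5,0,0],[8.5,0,6,0,0],[8.5,0,7.4,0,0],[8.5,0,8.4,0,0],[8.5,0,9,0,0],[8.5,0,9,0,0]]]'
python3 -m creep '[[[8.5,0,0.6,0,0],[8.5,0,1.6,0,0],[8.5,0,3,0,0],[8.5,0,4.5,0,0],[8.5,0,6,0,0],[8.5,0,7.2,0,0],[8.5,0,7.8,0,0],[8.5,0,8,0,0],[8.5,0,8,0,0]]]'
cat > m.py <<'E'
import sys
from h import *
np.set_printoptions(precision=4,suppress=True)
goto([.5083,.1818,.055],-2.7)
tag=sys.argv[1]
for n in ['top','side']:
    im,d=get_image(n);cv2.imwrite(f'pics/{tag}{n}.png',im[:,:,::-1])
    for q,z in [('pointer',.03),('grip_tab',.085),('mark',.01),('pot_rim',.105)]:
        r=mark_of(n,q)[:1]; print(n,q,[(np.array(x['uv']),round(x['confidence'],2),plane(n,x['uv'],z)[:2]) for x in r])
    hsv=cv2.cvtColor(im,cv2.COLOR_RGB2HSV); P=cloud(n,d)
t=cv2.imread(f'pics/{tag}top.png')[140:220,240:370];s=cv2.imread(f'pics/{tag}side.png')[150:300,230:430]
cv2.imwrite(f'pics/{tag}.png',np.hstack([cv2.resize(t,(450,277),interpolation=cv2.INTER_CUBIC)[:277],cv2.resize(s,(345,259)).copy() if 0 else cv2.resize(s,(350,277))]))
E
python3 m.py a
```

```text
clock: 13.45
position: [0.5006, 0.0312, 0.0545]
eef_rot: [1.0, -0.024, -0.0, 0.0]
wrist_force: [-0.2, -0.2, 0.3]
opening: 0.0851
clock: 14.58
position: [0.4973, -0.0483, 0.055]
eef_rot: [1.0, -0.024, 0.0, 0.0]
wrist_force: [1.3, 0.8, 1.1]
opening: 0.0847
t 14.57 pos [ 0.4973 -0.0483  0.055 ] toolx yaw -2.73 tilt 0.07 q [-0.164 -0.13   1.797 -0.001  1.474 -0.117]
-> shift cm [  0.   -23.04  -0.02] twist -0.03 F [1.3 0.8 1.1] open 0.0847
top pointer []
top grip_tab []
top mark []
top pot_rim []
side pointer [(array([312. , 240.8]), 0.89, array([ 0.5355, -0.0732]))]
side grip_tab [(array([320.5, 224. ]), 0.92, array([ 0.5583, -0.0752]))]
side mark [(array([315.8, 254.1]), 0.55, array([ 0.5274, -0.1028]))]
side pot_rim []
```

View pics/a.png

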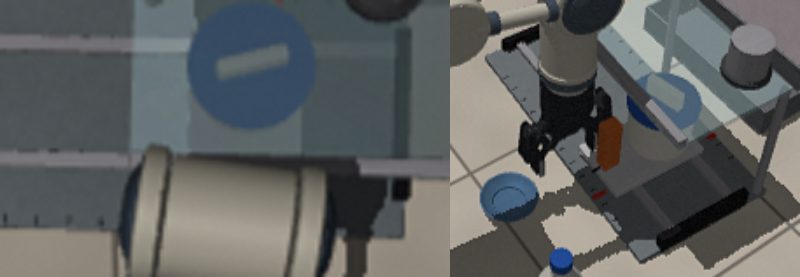

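```bash
python3 -m creep '[[[8.5,0,0.5,0,0],[8.5,0,1.2,0,0],[8.5,0,1.9,0,0],[8.5,0,2.4,0,0],[8.5,0,2.6,0,0],[8.5,0,2.6,0,0],[8.5,0,2.6,0,0]]]'
python3 m.py b
python3 - <<'E'
import cv2
s=cv2.imread('pics/bside.png')[215:285,275:375];cv2.imwrite('pics/bz.png',cv2.resize(s,None,fx=8,fy=8,interpolation=cv2.INTER_CUBIC))
E
```

```text
clock: 15.95
position: [0.4958, -0.0742, 0.0547]
eef_rot: [1.0, -0.024, 0.0, 0.0]
wrist_force: [-0.5, -1.5, 0.0]
opening: 0.085
t 15.95 pos [ 0.4958 -0.0742  0.0547] toolx yaw -2.73 tilt 0.04 q [-0.216 -0.125  1.792 -0.001  1.474 -0.168]
-> shift cm [  0.03 -25.63  -0.05] twist -0.03 F [-0.5 -1.5  0. ] open 0.085
top pointer []
top grip_tab []
top mark []
top pot_rim []
side pointer [(array([319.2, 247.5]), 0.65, array([ 0.5378, -0.1021]))]
side grip_tab [(array([325.2, 233.7]), 0.86, array([ 0.5484, -0.1082]))]
side mark [(array([202.5, 210.6]), 0.65, array([0.3502, 0.2065]))]
side pot_rim [(array([435.9, 332.4]), 0.36, array([ 0.5644, -0.4632]))]
```

View pics/bz.png

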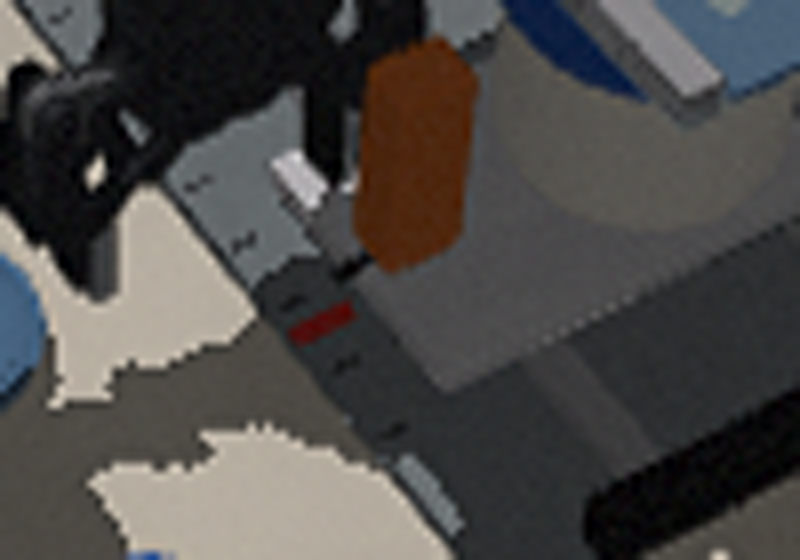

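```bash
cat > st.py <<'E'
from h import *
o=np.array([.5606,.0155]);a=np.radians(-2.7);e=np.array([np.cos(a),np.sin(a)]);f=np.array([-np.sin(a),np.cos(a)])
def st(p): p=np.array(p[:2])-o; return np.array([p@e,p@f])*1000
def zs(u,v,z,ou,ov,k,n='side'): return st(plane(n,((u+.5)/k-.5+ou,(v+.5)/k-.5+ov),z)).round(1)
E
python3 - <<'E'
from st import *
np.set_printoptions(suppress=True)
for u,v in [(335,278),(350,268),(365,260)]: print('ptr',zs(u,v,.03,275,215,8))
for u,v in [(292,333),(322,322),(353,312)]: print('mark',zs(u,v,.01,275,215,8))
print('tool',st(sense()['position']))
E
```

```text
ptr [ -26.9 -119.8]
ptr [ -20.3 -118.9]
ptr [ -14.2 -118.7]
mark [ -42.2 -119. ]
mark [ -31.1 -120.3]
mark [ -20.  -122.2]
tool [-60.44601532 -92.25937945]
```

```bash
python3 -m creep '[[[8.5,0,-1,0,0],[8.5,-1,-4,0,0],[8.5,-3,-8,-2,0],[8.5,-5,-11,-5,0],[8.5,-5,-13,-9,0],[8.5,-5,-14,-10,0],[8.5,-5,-14,-10,0],[8.5,-5,-14,-10,0]]]'
python3 m.py c
python3 - <<'E'
from st import *
im,d=get_image('wrist');cv2.imwrite('pics/cw.png',im[:,:,::-1]);c=camera_model('wrist');np.savez('cw.npz',K=c['K'],R=c['R'],t=c['t'])
t=cv2.imread('pics/ctop.png')[110:220,210:390];cv2.imwrite('pics/cz.png',cv2.resize(t,None,fx=4.4,fy=4.4,interpolation=cv2.INTER_CUBIC))
E
```

```text
clock: 17.45
position: [0.4519, 0.0679, 0.1529]
eef_rot: [1.0, -0.024, -0.001, 0.0]
wrist_force: [-0.0, -0.4, 0.0]
opening: 0.0848
t 17.45 pos [0.4519 0.0679 0.1529] toolx yaw -2.73 tilt 0.17 q [ 0.075 -0.296  1.764 -0.     1.677  0.123]
-> shift cm [  5.12 -11.65   9.77] twist -0.03 F [-0.  -0.4  0. ] open 0.0848
top pointer [(array([313.8, 202.2]), 0.89, array([ 0.5247, -0.0868]))]
top grip_tab [(array([322.8, 191.1]), 0.64, array([ 0.5544, -0.112 ]))]
top mark []
top pot_rim []
side pointer [(array([318.2, 247.1]), 0.69, array([ 0.5364, -0.0995]))]
side grip_tab [(array([324.6, 229.2]), 0.8, array([ 0.5563, -0.0953]))]
side mark [(array([314.6, 257.5]), 0.35, array([ 0.5181, -0.11  ]))]
side pot_rim []
```

View pics/cz.png

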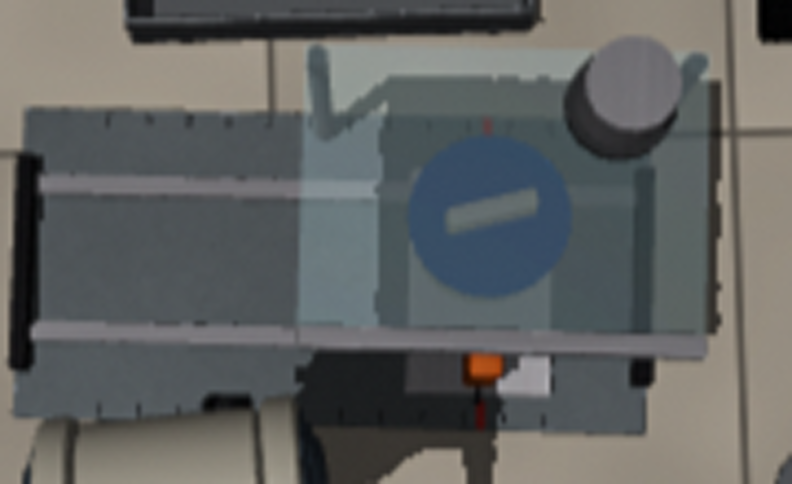

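View pics/cw.png

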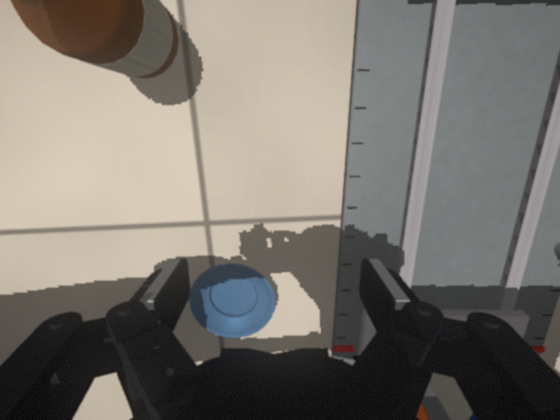

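Run:
```python
from st import *
np.set_printoptions(suppress=True)
Z=lambda u,v,z:zs(u,v,z,210,110,4.4,'top')
print('ptr',Z(481,389,.03),Z(481,396,.03)); print('mark f',Z(481,414,.01),'b',Z(488,126,.01))
# automated lid circle, top & side
im=cv2.imread('pics/ctop.png');hsv=cv2.cvtColor(im,cv2.COLOR_BGR2HSV)
b=((hsv[...,0]>100)&(hsv[...,0]<125)&(hsv[...,1]>100)).astype(np.uint8);b[:, :290]=0;b[:,350:]=0;b[:130]=0;b[185:]=0
n,l,s,cen=cv2.connectedComponentsWithStats(b);i=1+s[1:,4].argmax();
q=np.argwhere(l==i)[:,::-1].astype(np.float32);W=np.array([plane('top',p,.111)[:2]*1000 for p in q]).astype(np.float32)
(cx,cy),r=cv2.minEnclosingCircle(W);print('lid',s[i],cx,cy,r,st((cx/1000,cy/1000)))
print('lid before',st((.6623,.135)),'tab before',st((.5663,.139)))
m=((hsv[...,0]<8)|(hsv[...,0]>172))&(hsv[...,1]>110)
for bx in [(195,212,312,326),(132,143,315,326)]:
    q=np.argwhere(m[bx[0]:bx[1],bx[2]:bx[3]])+[bx[0],bx[2]];print('red',len(q),[st(plane('top',p[::-1],.01)).round(1) for p in [q.mean(0)]])
im=cv2.imread('pics/top0.png');hsv=cv2.cvtColor(im,cv2.COLOR_BGR2HSV);m=((hsv[...,0]<8)|(hsv[...,0]>172))&(hsv[...,1]>110)
q=np.argwhere(m[195:212,312:326])+[195,312];print('red0',q.tolist(),st(plane('top',q.mean(0)[::-1],.01)))
s=cv2.imread('pics/cside.png')[215:285,275:375];cv2.imwrite('pics/cz2.png',cv2.resize(s,None,fx=8,fy=8,interpolation=cv2.INTER_CUBIC))
```

```text
ptr [ -17.2 -120. ] [ -22.3 -120.1]
mark f [ -34.1 -121.7] b [ 181.1 -122.5]
lid [303 141  37  36 868] 650.2684936523438 -106.56318664550781 55.037113189697266 [  95.3189139  -117.70371677]
lid before [ 95.95787942 124.1580661 ] tab before [ -0.12397438 123.63140633]
red 16 [array([ -31.8, -120.2])]
red 0 [array([nan, nan])]
red0 [[201, 318], [201, 319], [202, 318], [202, 319], [203, 318], [203, 319], [204, 318], [204, 319], [205, 318], [205, 319], [206, 318], [206, 319], [207, 318], [207, 319]] [ -35.08921844 -120.30519104]<stdin>:14: RuntimeWarning: Mean of empty slice.
  ret = um.true_divide(
```

View pics/cz2.png

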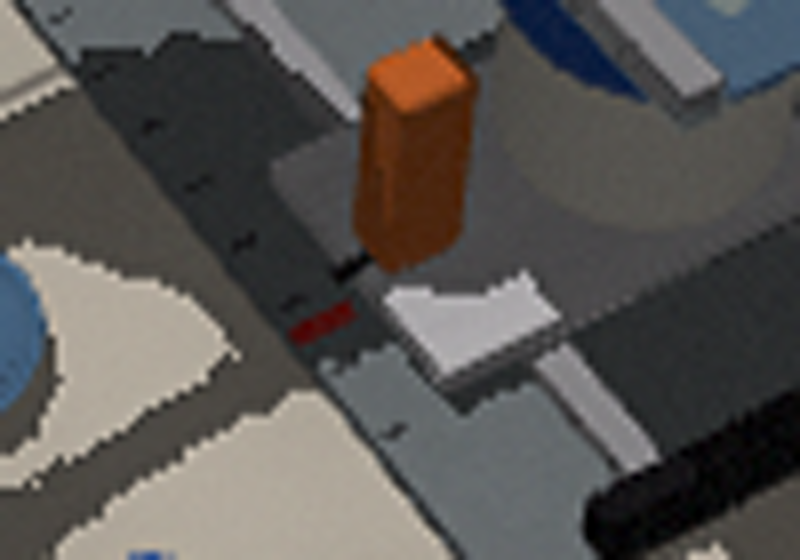

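```bash
python3 -m creep '[[[8.5,1,-1.5,0,0],[8.5,3,-4,0,0],[8.5,5,-6,0,0],[8.5,5,-6.5,0,0],[8.5,5,-6.5,0,0],[8.5,5,-6.5,0,0]]]'
python3 - <<'E'
from st import *
im,d=get_image('wrist');cv2.imwrite('pics/dw.png',im[:,:,::-1]);c=camera_model('wrist');np.savez('dw.npz',K=c['K'],R=c['R'],t=c['t'])
for X,z in [((.5246,-.1055),.01),((.535,-.105),.03)]: print(proj('wrist',[*X,z],c))
E
```

```text
clock: 18.75
position: [0.5052, 0.1306, 0.1549]
eef_rot: [1.0, -0.024, 0.0, 0.0]
wrist_force: [-0.2, -0.2, -0.3]
opening: 0.0853
[300.28355978 392.69360272]
[311.16212159 408.09522824]
```

View pics/dw.png

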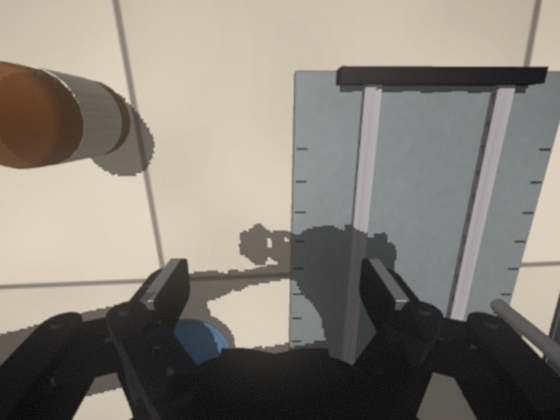

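```bash
python3 - <<'E'
from h import *
goto([.4772,-.1608,.20],-2.7)
E
python3 -m creep '[[[8.5,-1,1,-2,0],[8.5,-1.5,5,-4,0],[8.5,-1.5,10,-4.5,0],[8.5,-1.5,15.5,-4.5,0],[8.5,-1.5,21,-4.5,0],[8.5,-1.5,26,-4.5,0],[8.5,-1.5,29,-4.5,0],[8.5,-1.5,29,-4.5,0],[8.5,-1.5,29,-4.5,0]]]'
python3 - <<'E'
from st import *
goto([.4772,-.1608,.20],-2.7)
im,d=get_image('wrist');cv2.imwrite('pics/ew.png',im[:,:,::-1]);c=camera_model('wrist');np.savez('ew.npz',K=c['K'],R=c['R'],t=c['t'])
E
```

```text
t 18.8 pos [0.5052 0.1306 0.155 ] toolx yaw -2.74 tilt 0.02 q [ 0.188 -0.118  1.606 -0.     1.653  0.236]
-> shift cm [-1.41 29.24 -4.5 ] twist -0.04 F [-0.8  0.7  0.2] open 0.0852
clock: 19.92
position: [0.4766, -0.1577, 0.2]
eef_rot: [1.0, -0.024, 0.0, -0.0]
wrist_force: [-0.1, 0.2, 0.8]
opening: 0.0849
t 19.93 pos [ 0.4766 -0.1577  0.2   ] toolx yaw -2.74 tilt 0.03 q [-0.388 -0.178  1.581  0.     1.738 -0.34 ]
-> shift cm [ 0.08  0.31 -0.  ] twist -0.04 F [-0.1  0.2  0.8] open 0.0849
```

View pics/ew.png

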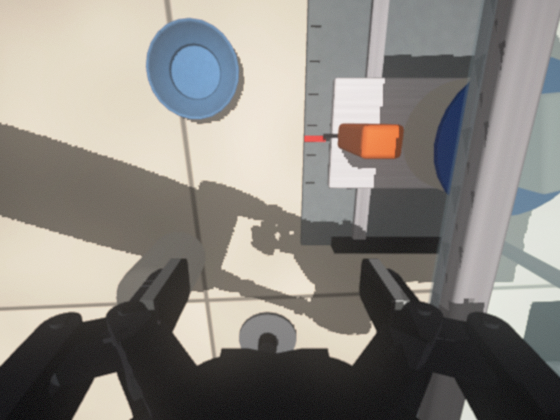

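Clear view: the red mark is at about (314,139) and the black pointer at about (332,136). I'll measure both precisely.

Run:
```python
import cv2
s=cv2.imread('pics/ew.png')[110:165,290:390];cv2.imwrite('pics/ez.png',cv2.resize(s,None,fx=8,fy=8,interpolation=cv2.INTER_NEAREST))
from st import *
im=cv2.imread('pics/ew.png');c=dict(np.load('ew.npz'));hsv=cv2.cvtColor(im,cv2.COLOR_BGR2HSV)
m=((hsv[...,0]<6)|(hsv[...,0]>172))&(hsv[...,1]>130);m[:,328:]=0;m[:,:295]=0;m[:120]=0;m[155:]=0
q=np.argwhere(m)[:,::-1];print('mark',len(q),q.mean(0),st(plane('wrist',q.mean(0),.01,c)), q[:,1].min(),q[:,1].max())
k=(im.max(-1)<60);k[:,:323]=0;k[:,341:]=0;k[:128]=0;k[145:]=0
q=np.argwhere(k)[:,::-1];print('ptr',q.tolist())
for u in range(323,341): 
    r=q[q[:,0]==u]
    if len(r): print(u,r[:,1].mean(),st(plane('wrist',(u,r[:,1].mean()),.03,c)).round(1))
```

```text
mark 107 [313.41121495 138.34579439] [ -35.19734487 -122.10768211] 136 141
ptr []
```

View pics/ez.png

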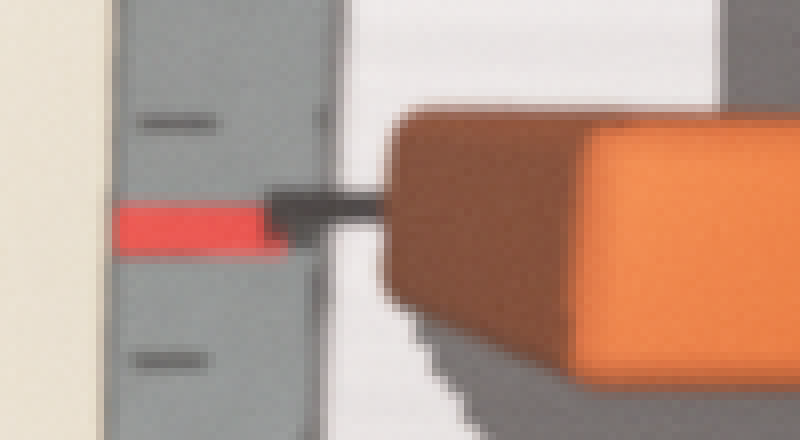

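Run:
```python
from st import *
c=dict(np.load('ew.npz'))
for u,v,z in [(300,204,.03),(350,207,.03),(375,208,.03),(150,231,.01),(230,231,.01)]:
    print(u,z,st(plane('wrist',((u+.5)/8-.5+290,(v+.5)/8-.5+110),z,c)))
o_=-c['R'].T@c['t'];print('cam',st(o_),o_[2])
P1=plane('wrist',(333.5,135.6),.028,c);print('z .028',st(P1))
```

```text
300 0.03 [ -24.70281438 -117.78289406]
350 0.03 [ -18.62690197 -118.13042408]
375 0.03 [ -15.59102392 -118.24538639]
150 0.01 [ -40.4889733  -122.20544534]
230 0.01 [ -30.10344907 -122.19578366]
cam [ -75.88261091 -103.20074139] 0.3220280294452417
z .028 [ -18.04263216 -118.38665591]
```

Run:
```python
from st import *
w=lambda x,y:o+x/1000*e+y/1000*f
print(st(sense()['position']))
goto([*w(-60.4,-70),.055],-2.7)
```

```text
[ -75.61490719 -176.59793755]
t 19.98 pos [ 0.4768 -0.1573  0.2   ] toolx yaw -2.68 tilt 0.03 q [-0.387 -0.178  1.581  0.     1.738 -0.34 ]
-> shift cm [  1.52 -10.66  14.5 ] twist 0.02 F [ 0.3  0.5 -0. ] open 0.0848
```

```bash
python3 -m creep '[[[8.5,-2,-1,0,0],[8.5,-4,-5,0,0],[8.5,-4,-9,3,0],[8.5,-4,-10.7,7,0],[8.5,-4,-10.7,11,0],[8.5,-3,-10.7,14,0],[8.5,-1,-10.7,14.5,0],[8.5,1,-10.7,14.5,0],[8.5,1.5,-10.7,14.5,0],[8.5,1.5,-10.7,14.5,0]]]'
python3 - <<'E'
from st import *
w=lambda x,y:o+x/1000*e+y/1000*f
print(st(sense()['position']))
goto([*w(-60.4,-95.8),.055],-2.7)
E
```

```text
clock: 21.22
position: [0.4967, -0.0512, 0.0549]
eef_rot: [1.0, -0.023, -0.0, -0.0]
wrist_force: [0.4, -0.0, 0.5]
opening: 0.0848
[-60.66776672 -69.63419429]
t 21.23 pos [ 0.4967 -0.0512  0.0549] toolx yaw -2.65 tilt 0.01 q [-0.171 -0.13   1.797 -0.     1.475 -0.125]
-> shift cm [ 0.02  2.62 -0.01] twist 0.05 F [ 0.4 -0.   0.5] open 0.0848
```

```bash
python3 -m creep '[[[8.5,0,0.6,0,0],[8.5,0,1.2,0,0],[8.5,0,1.7,0,0],[8.5,0,2.0,0,0],[8.5,0,2.2,0,0],[8.5,0,2.35,0,0],[8.5,0,2.5,0,0],[8.5,0,2.6,0,0],[8.5,0,2.6,0,0],[8.5,0,2.6,0,0]]]'
python3 - <<'E'
from st import *
print(st(sense()['position']))
E
python3 -m creep '[[[8.5,0,-0.8,0,0],[8.5,-1,-2,0,0],[8.5,-4,-3,0,0],[8.5,-5.5,-3,-4,0],[8.5,-5.5,-3,-9,0],[8.5,-5.5,-1,-14,0],[8.5,-5.5,3,-14.5,0],[8.5,-4,6,-14.5,0],[8.5,-2,8,-14.5,0],[8.5,-1.6,8.3,-14.5,0]]]'
python3 -m creep '[[[8.5,0,0,0,0],[8.5,0,0,0,0]]]'
python3 - <<'E'
from st import *
print(st(sense()['position']))
im,d=get_image('wrist');c=camera_model('wrist');np.savez('fw.npz',K=c['K'],R=c['R'],t=c['t']);cv2.imwrite('pics/fw.png',im[:,:,::-1])
s=im[100:170,290:390,::-1];cv2.imwrite('pics/fz.png',cv2.resize(s,None,fx=8,fy=8,interpolation=cv2.INTER_NEAREST))
E
```

```text
clock: 22.48
position: [0.4956, -0.0777, 0.0548]
eef_rot: [1.0, -0.024, -0.0, -0.0]
wrist_force: [-2.3, 3.0, 1.0]
opening: 0.0848
[-60.50124399 -96.16356644]
clock: 23.72
position: [0.4757, -0.1603, 0.1993]
eef_rot: [1.0, -0.024, -0.001, -0.0]
wrist_force: [-0.3, 0.6, -0.2]
opening: 0.0851
clock: 23.98
position: [0.4754, -0.159, 0.1999]
eef_rot: [1.0, -0.023, -0.0, -0.0]
wrist_force: [-0.4, -0.1, -0.7]
opening: 0.085
[ -76.92778307 -178.35246152]
```

View pics/fz.png

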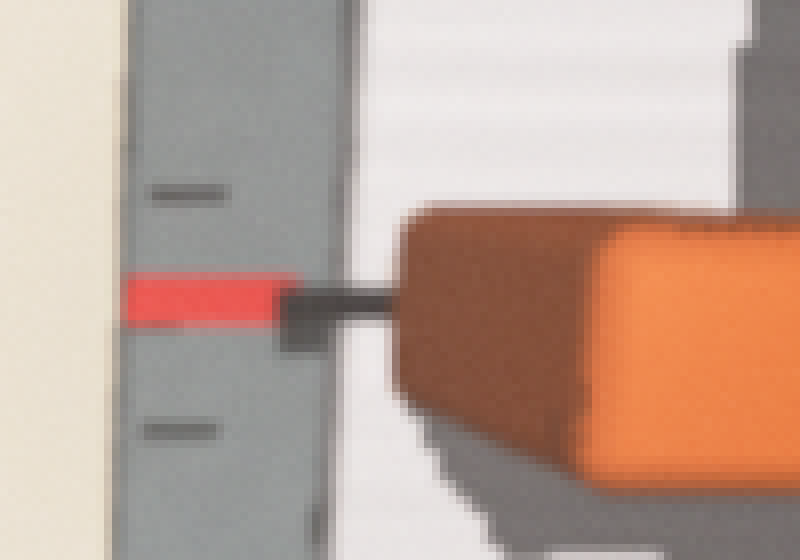

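View pics/fw.png

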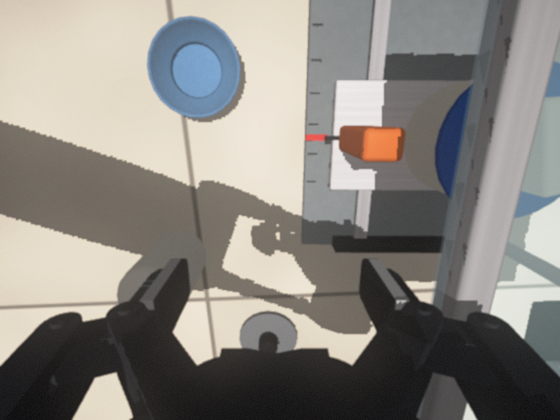

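Run:
```python
from st import *
c=dict(np.load('fw.npz'))
for u,v,z in [(310,303,.03),(360,303,.03),(388,304,.03),(150,302,.01),(230,302,.01)]:
    print(u,z,st(plane('wrist',((u+.5)/8-.5+290,(v+.5)/8-.5+100),z,c)))
im=cv2.imread('pics/fw.png');hsv=cv2.cvtColor(im,cv2.COLOR_BGR2HSV)
m=((hsv[...,0]<6)|(hsv[...,0]>172))&(hsv[...,1]>130);m[:,324:]=0;m[:,:295]=0;m[:120]=0;m[155:]=0
q=np.argwhere(m)[:,::-1];print('mark',len(q),q.mean(0),st(plane('wrist',q.mean(0),.01,c)))
o_=-c['R'].T@c['t'];print('cam',st(o_))
```

```text
310 0.03 [ -24.6519599  -121.86711012]
360 0.03 [ -18.58343686 -121.85828075]
388 0.03 [ -15.17747852 -121.97155429]
150 0.01 [ -41.81282694 -122.92686729]
230 0.01 [ -31.43875169 -122.91177597]
mark 91 [314.43956044 137.03296703] [ -35.4681863  -122.63530474]
cam [ -77.12741949 -104.98978613]
```

Wrist view now puts the pointer within about 1 mm of the mark. Withdraw and take the final checks.

```bash
python3 -m creep '[[[8.5,-3,0,-1,0],[8.5,-5,-3,-3,0],[8.5,-5,-9,-5,0],[8.5,-5,-15,-5,0],[8.5,-5,-21,-5,0],[8.5,-5,-27,-5,0],[8.5,-5,-30,-5,0],[8.5,-5,-30,-5,0],[8.5,-5,-30,-5,0]]]'
python3 m.py g
python3 - <<'E'
from st import *
np.set_printoptions(precision=4,suppress=True)
im=cv2.imread('pics/gtop.png');hsv=cv2.cvtColor(im,cv2.COLOR_BGR2HSV)
b=((hsv[...,0]>100)&(hsv[...,0]<125)&(hsv[...,1]>100)).astype(np.uint8);b[:, :290]=0;b[:,350:]=0;b[:130]=0;b[185:]=0
n,l,s,cen=cv2.connectedComponentsWithStats(b);i=1+s[1:,4].argmax()
q=np.argwhere(l==i)[:,::-1];W=np.array([plane('top',p,.111)[:2]*1000 for p in q]).astype(np.float32)
(cx,cy),r=cv2.minEnclosingCircle(W);print('lid',r,st((cx/1000,cy/1000)))
for n,qs in [('top',['amber_bottle','white_bottle','dish','small_lid','beaker','jar'])]:
    for k in qs:
        R_=mark_of(n,k)[:1];print(k,[plane(n,x['uv'],0)[:2] for x in R_])
t=cv2.imread('pics/gtop.png')[110:220,210:390];cv2.imwrite('pics/gz.png',cv2.resize(t,None,fx=4.4,fy=4.4,interpolation=cv2.INTER_CUBIC))
s=cv2.imread('pics/gside.png')[130:310,220:440];cv2.imwrite('pics/gs.png',cv2.resize(s,None,fx=3.3,fy=3.3,interpolation=cv2.INTER_CUBIC))
Z=lambda u,v,z:zs(u,v,z,210,110,4.4,'top')
E
```

```text
clock: 25.15
position: [0.4397, 0.1418, 0.2499]
eef_rot: [1.0, -0.023, 0.0, 0.0]
wrist_force: [0.4, 0.3, -0.1]
opening: 0.0849
t 25.15 pos [0.4397 0.1418 0.2499] toolx yaw -2.69 tilt 0.03 q [ 0.239 -0.281  1.58  -0.     1.842  0.285]
-> shift cm [ 6.66 -4.33 19.49] twist 0.01 F [ 0.4  0.3 -0.1] open 0.0849
top pointer [(array([315.7, 200. ]), 0.7, array([ 0.5317, -0.093 ]))]
top grip_tab [(array([322.4, 189.1]), 0.82, array([ 0.5606, -0.111 ]))]
top mark [(array([394.3, 222.1]), 0.16, array([ 0.4559, -0.3449]))]
top pot_rim []
side pointer [(array([318.7, 249. ]), 0.75, array([ 0.5337, -0.1054]))]
side grip_tab [(array([327.6, 230.6]), 0.9, array([ 0.5598, -0.1034]))]
side mark [(array([317.5, 256.1]), 0.56, array([ 0.5272, -0.1106]))]
side pot_rim []
lid 54.74156951904297 [  95.3645 -120.9946]
amber_bottle [array([0.3508, 0.2045])]
white_bottle [array([ 0.3516, -0.234 ])]
dish [array([ 0.3942, -0.0255])]
small_lid [array([ 0.453 , -0.3484])]
beaker [array([0.5693, 0.422 ])]
jar [array([ 0.6147, -0.4307])]
```

View pics/gz.png

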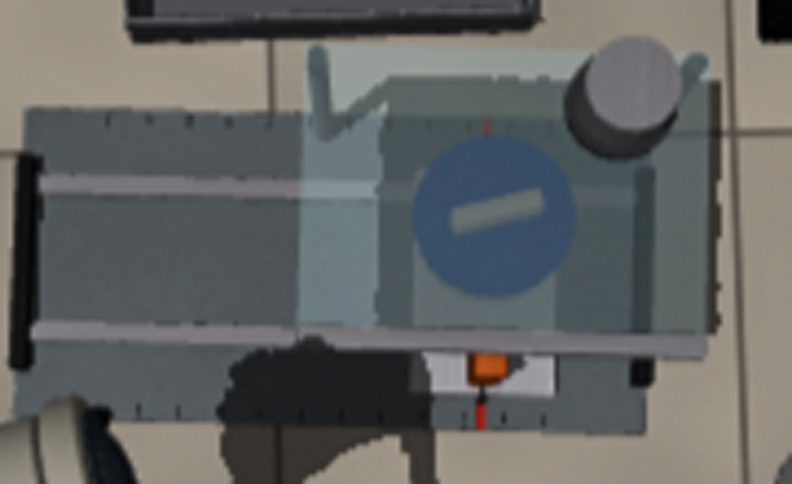

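View pics/gs.png

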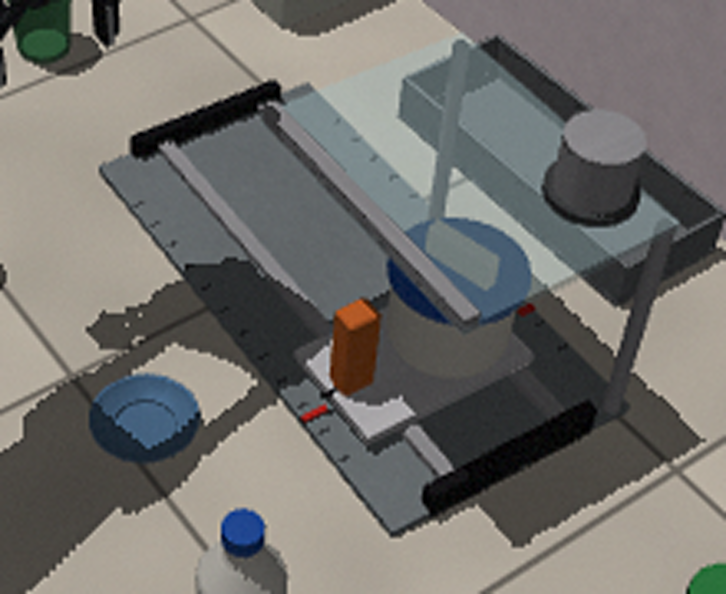

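Run:
```python
import cv2,numpy as np
a=cv2.imread('pics/top0.png').astype(int);b=cv2.imread('pics/gtop.png').astype(int)
for n,(u,v) in dict(white=(366,256),dish=(299,240),small=(398,221),jar=(425,170),beaker=(149,189),amber=(218,261)).items():
    print(n,np.abs(a-b)[v-14:v+14,u-14:u+14].mean())
from workcell import *
print(finish_job())
```

```text
white 1.4931972789115646
dish 24.394132653061224
small 1.4549319727891157
jar 1.2814625850340136
beaker 1.1755952380952381
amber 12.868197278911564
the job is handed in; nothing more can be done
None
```

I put the blue lid on the pot and let go of it. Then I slid the carriage under the canopy until its black line met the red mark, and handed the job in at about 25.5 s of the 59 s. No verdict was reported.

**How it was moved:** the move commands cannot tilt the tool. Instead of gripping the orange tab at 30–45°, I kept the tool vertical in front of the canopy and pushed the tab with one fully open finger. The last few millimetres were a second short push after measuring.

**Last checks:**
- **Lid:** it measured level (slope under 0.6 %) and about centred when I released it. After the slide its outline was still centred over the pot in the top picture, and it looked seated in the side picture.
- **Alignment:** the wrist camera put the line about 1 mm short of the mark. The top camera put it about 0–1 mm past, and the side view looked aligned. Before the final push the cameras disagreed by about 3 mm. I went with the wrist camera because it has the finest resolution and the lid's position agreed with it.
- **Canopy:** I saw no contact, and the force readings at the end of each move during the slide stayed around 4 N or less.
- **Other things:** the white bottle, small lid, jar and beaker are unchanged in the before/after pictures. The picture differences at the dish (24) and the amber bottle (13) were higher, and I did not look into them. The arm's shadow covers the dish, which looks in place. For the amber bottle I only have a network position about 12 mm off its first reading. The untouched jar and beaker had no independent position check, though the white bottle's network reading also shifted by about 1 cm while its picture stayed the same. The arm stayed clear of both the dish and the amber bottle.

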